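Take the check weight off the safety hook and stand it in its rest

ROBOT

A 6-joint arm with a two-finger parallel gripper is mounted at the origin on a cart in front of the work surface, level with it; the furniture and walls round the work are solid. World frame = base frame: x ahead of the robot, y to its left, z up, the work surface at z = 0. Lengths are in m, angles in rad, forces in N, time in s.
With the tool pointing down it reaches from about 0.375 to 0.9 m from the base axis. Payload 3.1 kg.
Tool frame: the origin (TCP) lies on the front face of the gripper's body, between the roots of the fingers; the fingertips stand 70 mm ahead of it and the grasp point (between the pads) lies bot.tcp_to_grasp ahead of it (bot.tcp_to_grasp is the distance from the TCP to the grasp point, in m); z points along the fingers, y is the direction in which the jaws open and shut (so a half turn about z gives the same grasp; the last joint's range is limited). The gripper opens to 87 mm and grips with 3 to 60 N. Pads are 19 mm wide; open, the fingers measure 117 mm over their backs; the gripper's body (75 mm by 190 mm) begins 51 mm behind the grasp point.
Start: joints at [1.02, 0.527, 1.433, -0, 1.181, -0.178], TCP at [0.227, 0.582, 0.292] pointing down, gripper open.
Joint ranges: [-3.08, 3.08], [-0.75, 2.2], [0.22, 2.44], [-1.43, 4.57], [0, 2.65], [-2.85, 2.85]. Speed limits (rad/s): [2.79, 2.79, 3.14, 3.14, 3.14, 3.14].

INTERFACE

Orientations are given as [roll, pitch, yaw] about the fixed x, y, z axes, in that order (R = Rz(yaw) Ry(pitch) Rx(roll)).
In Python, from rig import telemetry, grab_frame, camera_params, bot gives the robot as it stands.
- The arm moves only by the tool move_arm, never from a script. Its argument "moves" is a list that holds one entry, the list of rows, each a list of 7 numbers: the finger opening in m, from 0 to 0.087, then the shift along the tool's x, y, z in m, then the turn, a rotation vector about the tool's x, y, z in degrees. A call has 1 to 10 rows; each row shifts and turns the commanded pose from where the row before left it, along the tool's axes as they then stand; what a row does not reach is not made up. A row lasts 1/10 s, in which the tool goes at most 50 mm and 8.59 degrees, less where a joint would pass 70% of its speed; a pose out of reach is approached as far as the arm can. A call is refused whole if a number of a shift passes 0.05 or a number of a turn 8.59, either way. A call with a gripper value outside its range is refused whole. The fingers move at their own pace and stop on an object; "newtons" is the grip in N (left out, the last holds). Time passes only in rows, so rows that do not move let the fingers close. It gives the time, the measured TCP pose, the force and the opening at its end, in the units of the state.
- telemetry.state(): the state, without advancing time (a new reading comes with each control period).
- grab_frame(name): name is "scene" or "top" or "wrist"; returns the picture (400x640x3 uint8, red, green, blue); there is no depth.
- camera_params(name): a dict with "fov_y" (degrees; the focal length in pixels is half the picture's height over the tangent of half this angle, whatever the lens; pixels are square), "cx", "cy" (the principal point, pixels), "extrinsics" (4x4, takes a point from camera to world coordinates). Camera axes: x right, y down, z forward; pixel columns grow to the right and rows downward; lengths in m; the calibration is good to about 2 mm. A picture is of the moment at which its call begins: read the wrist's pose just before it. camera_params takes no time and is no camera call; for the wrist camera it gives the pose at the moment of the call.
- bot.sign_off(): hands the job in, once; it reports no verdict.
The state is a dict: "time_s": time; "qpos": joint angles; "joint_vel": joint speeds; "joint_torque": joint torques, N m; "tool_pos": TCP position; "tcp_rot": TCP orientation; "ft_force": force on the tool from outside, world axes, zero at the start; "ft_torque": the same for the moment, N m; "width": opening from 0.0 (shut) to 1.0 (fully open).
Only numpy, scipy, OpenCV 4.12 (cv2) and the standard library are available. Lean on these libraries where they do the work, as an engineer would, in place of code of your own. Each camera call takes 0.05 s, during which the arm holds its last target.

TASK

Take the brass check weight off the safety hook: hold it by its blue grip and use the weight's own cross bar to press the hook's sprung keeper all the way back, then lift the bar out behind the hook's nose and carry the weight off over the front. Be gentle with the hook (never strain it or touch it with the fingers), then set the weight down softly and upright, fully home in the round recess of the grey rest, and let go. Leave the other things on the bench where they are.

Things in the scene. Friction and masses are not known exactly. Their poses are not given: they have to be found in the camera images.
- stand: Grey base plate 165 x 80 x 12 mm, fixed, with a steel post (top 180 mm high, at x = +88 mm) and a yellow hook on an arm reaching forward. Origin on the bench under the nominal place of the hung bar; x runs back along the arm, nose to post; z up. The hook with keeper and stop is clamped up to 14 mm further forward or back than its nominal x, differently each time, unmeasured.
- hook_seat (a point): Nominal middle of the hook's flat seat, 145 mm above the bench, the stand's axes; fixed to the stand, so it does not show the hook's unmeasured shift of up to 14 mm along x. The arm is 14 mm wide and 12 mm deep below this point; the keeper's pivot, 24 mm wide, reaches 21 mm below it at x = +22.5 mm. More than 12 N between weight and hook harms the hook.
- hook_nose (a point): Nominal tip of the hook's overhanging nose, 15.5 mm behind the seat's middle (stand's x), at its top, 23 mm above the seat; the nose is 8 mm thick and reaches 45 mm forward from here. It covers the bar (5 mm above it), so lifting straight up jams. The bar is free to rise only once its centre is 5 mm or more behind this tip. Same unmeasured shift.
- hook_keeper (a point): Nominal closed face of the steel keeper leaf behind the bar, 19.5 mm behind the seat's middle, 5 mm above the seat. Leaf 22 mm wide, top 28 mm over the seat, hinged below; sprung to the nose. The bar presses it back: 2 N at first, 3.5 N at its hard stop (over 6 N: stop), bar centre then 7.5 mm behind the nose tip. Stay within 2 mm of the stop while rising 30 mm. Same shift.
- weight: Brass check weight, 50 mm in diameter, 36 mm high, 3 mm bevel at the foot, about 0.35 kg, hung on the hook. Origin centre of its underside, z up; x front to back along the hook arm, y along its cross bar. Ladder frame of 8 mm rod, sides at y = +-24 mm, top rod at z = 142 mm; cross bar 10 mm round at z = 110 mm. The arm passes under the bar; space open down to z = 36 mm.
- weight_bar (a point): Centre of the weight's cross bar, 110 mm above the weight's underside.
- weight_grip (a point): Centre of the blue grip block on top of the weight's frame, 160 mm above the weight's underside: 16 mm thick along the weight's x, 30 mm wide along its y, 36 mm high. Grip it from above across its thickness, fingers in front and behind; the hook's nose and keeper end 27 to 32 mm below this point.
- rest: Grey square plastic rest 100 x 100 x 18 mm, fixed, origin at the centre of its underside, with a round recess in the middle, 56 mm in diameter and 10 mm deep (floor 8 mm above the bench), for the 50 mm foot of the weight; 2 mm bevel at the mouth.
- petri_1: Closed petri dish 91 mm across, 15 mm high, at the back; origin centre of underside. Leave alone.
- petri_3: Closed petri dish 91 mm across, 15 mm high, near the robot; origin centre of underside. Leave alone.
- beaker: Small clear beaker 54 x 56 x 69 mm at the right; origin centre of underside. Leave alone.
- dropper: Dropper bottle 37 mm across, 133 mm high, at the right; origin centre of underside. Leave alone.
- pack_2: Small white carton 27 x 62 x 76 mm at the left; origin centre of underside. Leave alone.
Not all that is in view belongs to the job. Leave any purple look-alike of the weight alone.

How it is judged:
On the way, in this order (a step that is already met when the one before it is completed fails the run):
1. the bar has been pushed back against the keeper and is still below the hook's nose (x of weight_bar in the frame of stand above 0.0055 m and z of weight_bar in the frame of stand below 0.159 m), for 0.1 s.
2. the weight is off the hook (horizontal distance between weight_bar and stand above 0.06 m and height (world z) of weight_bar above 0.1 m), for 0.1 s.
At the end, for the whole second after the job is handed in: The weight stands at rest in the recess of the grey rest: its underside on the recess floor (within 2.5 mm in height), its centre within 5.5 mm of the rest's, upright within 0.06 rad (horizontal distance between weight and rest below 0.0055 m and z of weight in the frame of rest between 0.005 and 0.0105 m and angle between weight's own z axis and vertical below 0.06 rad and linear speed of weight below 0.02 m/s); the robot touches nothing.
It fails at once if the weight and the hook (its seat, nose or keeper) press on each other with more than 12 N (contact force between weight and stand above 12 N).
It fails at once if the fingers push the hook, its keeper or the stand (more than 3 N) (contact force between the fingers and stand above 3 N).
It fails at once if the weight is dropped or pressed hard on the rest (more than 40 N) (contact force between weight and rest above 40 N).
It fails at once if another thing on the bench is moved by more than 20 mm (distance of any of petri_1, petri_3, beaker, dropper, pack_2 from where it was at the start of the episode above 0.02 m).
It also fails if it takes over 54 s, if anything falls off the work surface, if the arm or the gripper's body presses on something with over 40 N, if the wrist force passes 120 N, or if a joint passes its speed limit or range.

## Working session

There is one attempt and no reset: what is moved stays moved. The work goes in short steps, Python scripts to look and compute and a tool call to move; the robot and the scene stay as the last step left them, time stands still between calls to the robot, and variables do not carry over. Pictures are saved under pics/ and viewed, and the job is handed in when it is done.

Besides the shell and the picture viewer there is one more tool, called after "Call:" by a JSON object that holds its "op" and its "data". move_arm: Moves the arm, as the interface text tells. Its arguments: {"type":"object","properties":{"moves":{"type":"array","items":{"type":"array","items":{"type":"array","items":{"type":"number"}}}},"newtons":{"type":"number"}},"required":["moves"]}

```bash
mkdir -p pics; ls; cat > h.py <<'E'
import numpy as np,cv2
from rig import telemetry, grab_frame, camera_params, bot
def save(n,f): cv2.imwrite('pics/'+f,cv2.cvtColor(n,cv2.COLOR_RGB2BGR))
def ray(P,u,v):
    f=200/np.tan(np.radians(P['fov_y'])/2); E=np.array(P['extrinsics'])
    d=E[:3,:3]@np.array([(u-P['cx'])/f,(v-P['cy'])/f,1.]); return E[:3,3],d/np.linalg.norm(d)
def onz(P,u,v,z):
    o,d=ray(P,u,v); return o+d*(z-o[2])/d[2]
def proj(P,X):
    f=200/np.tan(np.radians(P['fov_y'])/2); E=np.array(P['extrinsics'])
    c=E[:3,:3].T@(np.array(X)-E[:3,3]); return np.array([P['cx']+f*c[0]/c[2],P['cy']+f*c[1]/c[2]])
def tri(rs):
    A=0;b=0
    for o,d in rs:
        M=np.eye(3)-np.outer(d,d);A=A+M;b=b+M@o
    X=np.linalg.solve(A,b); return X,[np.linalg.norm((np.eye(3)-np.outer(d,d))@(X-o)) for o,d in rs]
E
python3 - <<'E'
from h import *
print(telemetry.state(),bot.tcp_to_grasp)
for n in ['scene','top','wrist']:
    P=camera_params(n);print(n,P); save(grab_frame(n),n+'0.png')
E
```

```text
pics
{'time_s': 0.0, 'qpos': array([ 1.02050164e+00,  5.28471934e-01,  1.43389815e+00, -2.90536410e-05,
        1.18137864e+00, -1.78517728e-01]), 'joint_vel': array([-0.00019712, -0.00146547, -0.00097053, -0.00099712, -0.00014993,
       -0.0010929 ]), 'joint_torque': array([ 4.73064738e-04, -4.40032589e+01, -1.76597768e+01,  6.34713890e-02,
        5.81261551e-02, -1.40901511e-04]), 'tool_pos': array([0.22672553, 0.58180425, 0.29126924]), 'tcp_rot': array([-3.13946607e+00, -3.56428313e-04,  2.76982637e+00]), 'ft_force': array([ 0.24354808, -0.54427825,  0.48742027]), 'ft_torque': array([ 0.01294863, -0.03902861, -0.02105994]), 'width': 0.9981905588171707} 0.051
scene {'fov_y': 45.15536757874218, 'cx': 317.204687712317, 'cy': 206.03505865292254, 'extrinsics': array([[ 0.71026469, -0.48549558,  0.50972357, -0.15673091],
       [-0.70390794, -0.49615764,  0.50827277, -0.7859493 ],
       [ 0.00613906, -0.71980667, -0.69414744,  1.15500081],
       [ 0.        ,  0.        ,  0.        ,  1.        ]])}
top {'fov_y': 57.17365742324749, 'cx': 322.35248630643815, 'cy': 198.29711263076248, 'extrinsics': array([[ 0.02075249, -0.99477589,  0.09995129,  0.43522383],
       [-0.99971932, -0.02178995, -0.00929906, -0.01662376],
       [ 0.01142842, -0.09973026, -0.99494888,  1.5067901 ],
       [ 0.        ,  0.        ,  0.        ,  1.        ]])}
wrist {'fov_y': 68.07007768950513, 'cx': 318.1525987720458, 'cy': 196.89136904828007, 'extrinsics': array([[ 0.36461307,  0.8930595 ,  0.26363239,  0.15486912],
       [ 0.93115786, -0.34922833, -0.10480746,  0.61089116],
       [-0.0015314 ,  0.28369754, -0.95891259,  0.38344724],
       [ 0.        ,  0.        ,  0.        ,  1.        ]])}
```

View pics/scene0.png

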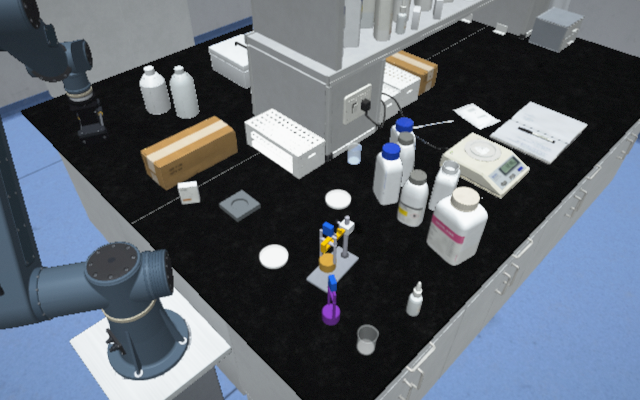

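View pics/top0.png

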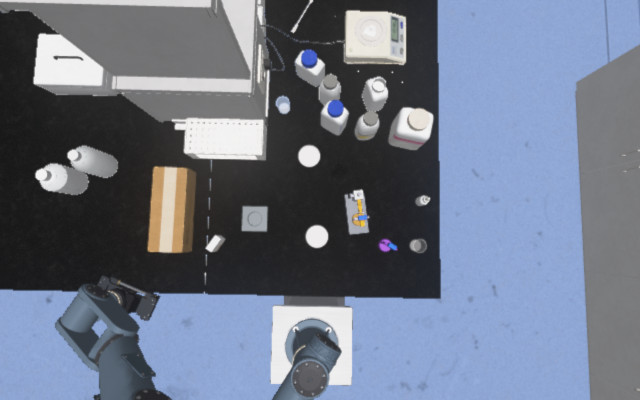

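View pics/wrist0.png

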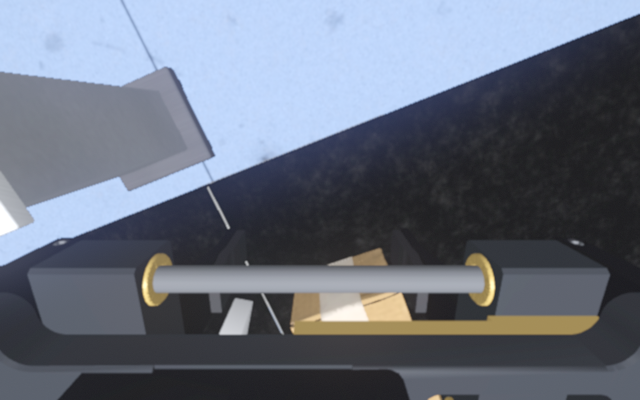

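```bash
python3 - <<'E'
from h import *
t=cv2.imread('pics/top0.png');s=cv2.imread('pics/scene0.png')
cv2.imwrite('pics/c1.png',cv2.resize(t[180:260,335:435],None,fx=7,fy=7,interpolation=cv2.INTER_CUBIC))
cv2.imwrite('pics/c2.png',cv2.resize(s[205:335,295:395],None,fx=4.5,fy=4.5,interpolation=cv2.INTER_CUBIC))
cv2.imwrite('pics/c3.png',cv2.resize(t[195:245,230:280],None,fx=6,fy=6,interpolation=cv2.INTER_CUBIC))
P=camera_params('top')
for n,u,v,z in [('rest',255,219,.018),('stand',357,214,.012),('p3',317,237,.015),('p1',309,156,.015),('beaker',418,246,.05),('drop',423,201,.1),('pack',215,243,.07),('purple',385,245,.03)]: print(n,onz(P,u,v,z).round(3))
E
```

```text
rest [0.495 0.24  0.018]
stand [ 0.524 -0.173  0.012]
p3 [ 0.427 -0.012  0.015]
p1 [0.759 0.028 0.015]
beaker [ 0.401 -0.412  0.05 ]
drop [ 0.575 -0.419  0.1  ]
pack [0.396 0.382 0.07 ]
purple [ 0.401 -0.285  0.03 ]
```

View pics/c1.png

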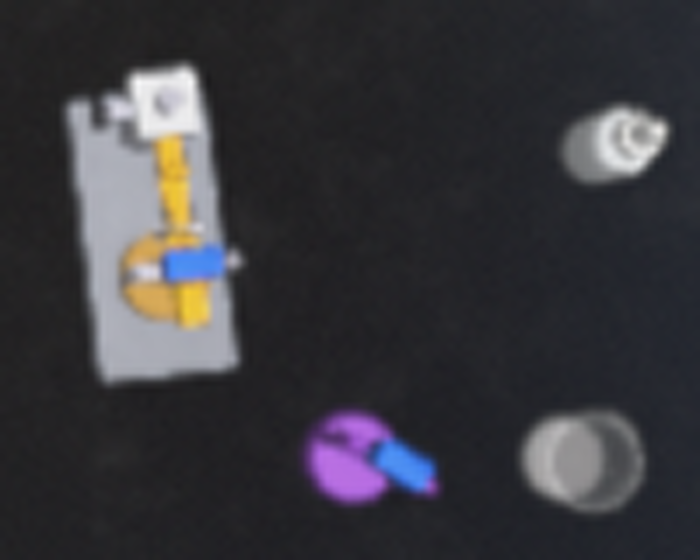

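View pics/c2.png

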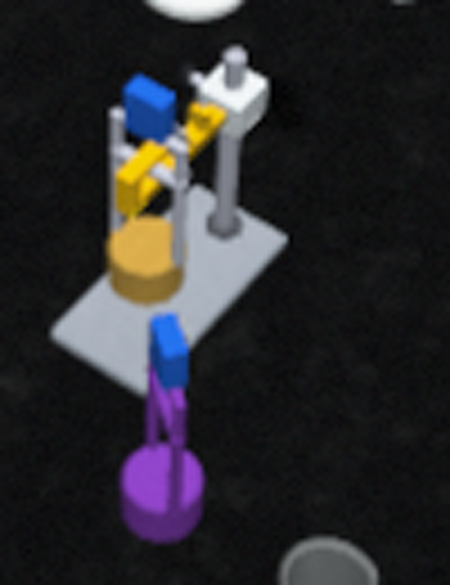

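View pics/c3.png

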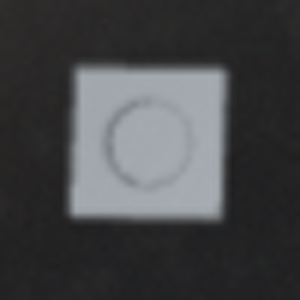

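```bash
cat >> h.py <<'E'
from scipy.spatial.transform import Rotation as Ro
def plan(target,yaw_deg,n,frm=None,w=None):
    """rows: straight line to TCP target, tool vertical with yaw; frm=(pos,rpy)"""
    s=telemetry.state()
    p,r=(s['tool_pos'],s['tcp_rot']) if frm is None else frm
    R0=Ro.from_euler('xyz',r); R1=Ro.from_euler('xyz',[np.pi,0,np.radians(yaw_deg)])
    rv=(R0.inv()*R1).as_rotvec()
    d=(np.array(target)-p)/n
    for i in range(n):
        R=R0*Ro.from_rotvec(rv*i/n)
        print([w]+list(R.inv().apply(d).round(4))+list(np.degrees(rv/n).round(2)))
E
python3 - <<'E'
from h import *
plan([.44,.2,.38],96,10,w=.06)
E
```

```text
[0.06, np.float64(-0.0337), np.float64(-0.0279), np.float64(-0.0088), np.float64(-0.01), np.float64(0.0), np.float64(6.27)]
[0.06, np.float64(-0.0366), np.float64(-0.024), np.float64(-0.0088), np.float64(-0.01), np.float64(0.0), np.float64(6.27)]
[0.06, np.float64(-0.039), np.float64(-0.0199), np.float64(-0.0088), np.float64(-0.01), np.float64(0.0), np.float64(6.27)]
[0.06, np.float64(-0.0409), np.float64(-0.0155), np.float64(-0.0088), np.float64(-0.01), np.float64(0.0), np.float64(6.27)]
[0.06, np.float64(-0.0424), np.float64(-0.0109), np.float64(-0.0088), np.float64(-0.01), np.float64(0.0), np.float64(6.27)]
[0.06, np.float64(-0.0433), np.float64(-0.0062), np.float64(-0.0088), np.float64(-0.01), np.float64(0.0), np.float64(6.27)]
[0.06, np.float64(-0.0437), np.float64(-0.0015), np.float64(-0.0088), np.float64(-0.01), np.float64(0.0), np.float64(6.27)]
[0.06, np.float64(-0.0436), np.float64(0.0033), np.float64(-0.0088), np.float64(-0.01), np.float64(0.0), np.float64(6.27)]
[0.06, np.float64(-0.043), np.float64(0.0081), np.float64(-0.0089), np.float64(-0.01), np.float64(0.0), np.float64(6.27)]
[0.06, np.float64(-0.0419), np.float64(0.0127), np.float64(-0.0089), np.float64(-0.01), np.float64(0.0), np.float64(6.27)]
```

Call:
{"op": "move_arm", "data": {"moves": [[[0.06, -0.034, -0.028, -0.009, 0, 0, 6.3], [0.06, -0.037, -0.024, -0.009, 0, 0, 6.3], [0.06, -0.039, -0.02, -0.009, 0, 0, 6.3], [0.06, -0.041, -0.0155, -0.009, 0, 0, 6.3], [0.06, -0.042, -0.011, -0.009, 0, 0, 6.3], [0.06, -0.043, -0.006, -0.009, 0, 0, 6.3], [0.06, -0.044, -0.0015, -0.009, 0, 0, 6.3], [0.06, -0.044, 0.003, -0.009, 0, 0, 6.3], [0.06, -0.043, 0.008, -0.009, 0, 0, 6.3], [0.06, -0.042, 0.013, -0.009, 0, 0, 6.3]]]}}

```text
time_s: 1.15
tool_pos: [0.4401, 0.1972, 0.3825]
tcp_rot: [-3.141, -0.0, 1.666]
ft_force: [0.3, 0.4, -0.5]
width: 0.693
```

```bash
python3 - <<'E'
from h import *
np.save('rest_P.npy',camera_params('wrist'),allow_pickle=True)
save(grab_frame('wrist'),'wrist1.png')
s=telemetry.state();print(s['time_s'],s['tool_pos'],s['tcp_rot'],np.abs(s['joint_vel']).max())
P=camera_params('wrist');print(P['extrinsics'],proj(P,[.495,.24,.018]))
plan([.50,-.13,.36],96,8,w=.06)
E
```

```text
1.2 [0.44470587 0.19234262 0.38410141] [3.13525905 0.00549402 1.6580675 ] 0.08243599798050315
[[ 0.9962842   0.08008391  0.03169156  0.43780477]
 [ 0.08581937 -0.95413164 -0.28682373  0.27092957]
 [ 0.00726795  0.2884777  -0.95745903  0.47571193]
 [ 0.          0.          0.          1.        ]] [351.79456899 132.2822344 ]
[0.06, np.float64(-0.0407), np.float64(0.0034), np.float64(0.0033), np.float64(0.05), np.float64(0.04), np.float64(-0.12)]
[0.06, np.float64(-0.0407), np.float64(0.0033), np.float64(0.0032), np.float64(0.05), np.float64(0.04), np.float64(-0.12)]
[0.06, np.float64(-0.0407), np.float64(0.0032), np.float64(0.0032), np.float64(0.05), np.float64(0.04), np.float64(-0.12)]
[0.06, np.float64(-0.0408), np.float64(0.0031), np.float64(0.0032), np.float64(0.05), np.float64(0.04), np.float64(-0.12)]
[0.06, np.float64(-0.0408), np.float64(0.003), np.float64(0.0031), np.float64(0.05), np.float64(0.04), np.float64(-0.12)]
[0.06, np.float64(-0.0408), np.float64(0.0029), np.float64(0.0031), np.float64(0.05), np.float64(0.04), np.float64(-0.12)]
[0.06, np.float64(-0.0408), np.float64(0.0028), np.float64(0.0031), np.float64(0.05), np.float64(0.04), np.float64(-0.12)]
[0.06, np.float64(-0.0408), np.float64(0.0027), np.float64(0.003), np.float64(0.05), np.float64(0.04), np.float64(-0.12)]
```

View pics/wrist1.png

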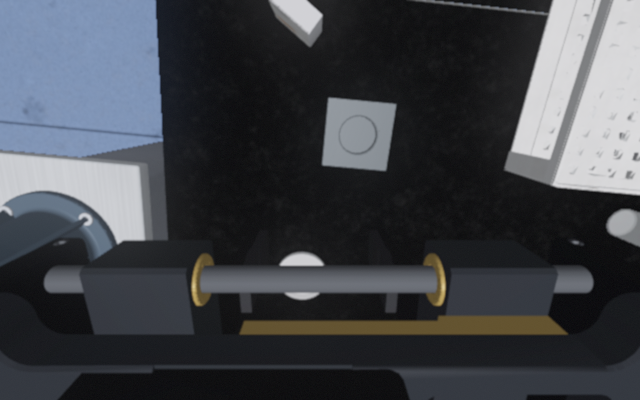

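```bash
python3 - <<'E'
from h import *
P=camera_params('top')
print('grip',onz(P,362.5,217.5,.2),'purple',onz(P,393,246,.16))
E
```

```text
grip [ 0.50086248 -0.17333946  0.2       ] purple [ 0.40128148 -0.29056288  0.16      ]
```

Call:
{"op": "move_arm", "data": {"moves": [[[0.06, -0.041, 0.0035, 0.004, 0, 0, 0], [0.06, -0.041, 0.0035, 0.004, 0, 0, 0], [0.06, -0.041, 0.0035, 0.004, 0, 0, 0], [0.06, -0.041, 0.0035, 0.004, 0, 0, 0], [0.06, -0.041, 0.0035, 0.004, 0, 0, 0], [0.06, -0.041, 0.0035, 0.004, 0, 0, 0], [0.06, -0.041, 0.0035, 0.004, 0, 0, 0], [0.06, -0.041, 0.0035, 0.004, 0, 0, 0], [0.06, 0, 0, 0, 0, 0, 0], [0.06, 0, 0, 0, 0, 0, 0]]]}}

```text
time_s: 2.2
tool_pos: [0.4999, -0.1252, 0.3496]
tcp_rot: [-3.14, -0.001, 1.668]
ft_force: [-0.7, 0.4, -1.3]
width: 0.689
```

```bash
python3 - <<'E'
from h import *
P=camera_params('wrist')
save(grab_frame('wrist'),'wrist2.png')
np.save('P2.npy',P,allow_pickle=True)
s=telemetry.state();print(s['time_s'],s['tool_pos'],s['tcp_rot'],np.abs(s['joint_vel']).max())
E
```

```text
2.25 [ 0.49972887 -0.12425159  0.34981141] [-3.14038730e+00 -1.30886433e-03  1.66985656e+00] 0.02572226309593331
```

View pics/wrist2.png

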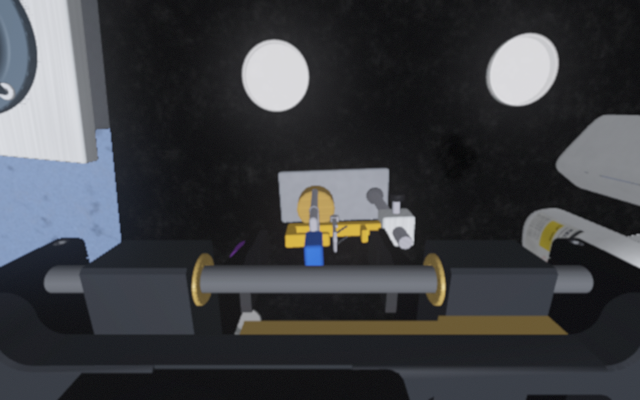

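Call:
{"op": "move_arm", "data": {"moves": [[[0.06, -0.03, 0.0, 0.0, 0, 0, 0], [0.06, -0.04, 0.0, 0.0, 0, 0, 0], [0.06, -0.03, 0, 0, 0, 0, 0], [0.06, 0, 0, 0, 0, 0, 0], [0.06, 0, 0, 0, 0, 0, 0]]]}}

```text
time_s: 2.75
tool_pos: [0.5099, -0.2229, 0.3501]
tcp_rot: [-3.141, -0.001, 1.671]
ft_force: [0.7, 1.3, -0.3]
width: 0.694
```

```bash
python3 - <<'E'
from h import *
P=camera_params('wrist')
I=grab_frame('wrist')
save(I,'wrist3.png')
np.save('P3.npy',P,allow_pickle=True)
s=telemetry.state();print(s['time_s'],s['tool_pos'],s['tcp_rot'],np.abs(s['joint_vel']).max())
c=cv2.imread('pics/wrist2.png')[160:275,270:430]
cv2.imwrite('pics/c4.png',cv2.resize(c,None,fx=5,fy=5,interpolation=cv2.INTER_CUBIC))
c=I[80:240,250:450,::-1]
cv2.imwrite('pics/c5.png',cv2.resize(c,None,fx=3.5,fy=3.5,interpolation=cv2.INTER_CUBIC))
E
```

```text
2.8 [ 0.50977341 -0.22229235  0.35010455] [-3.14076561e+00 -1.55996039e-03  1.67173567e+00] 0.012107153813263612
```

View pics/wrist3.png

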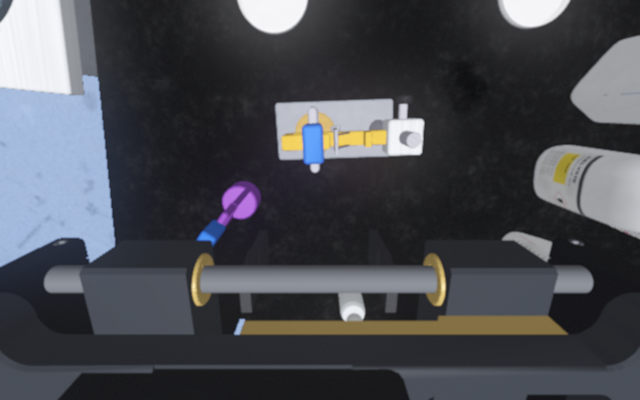

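View pics/c4.png

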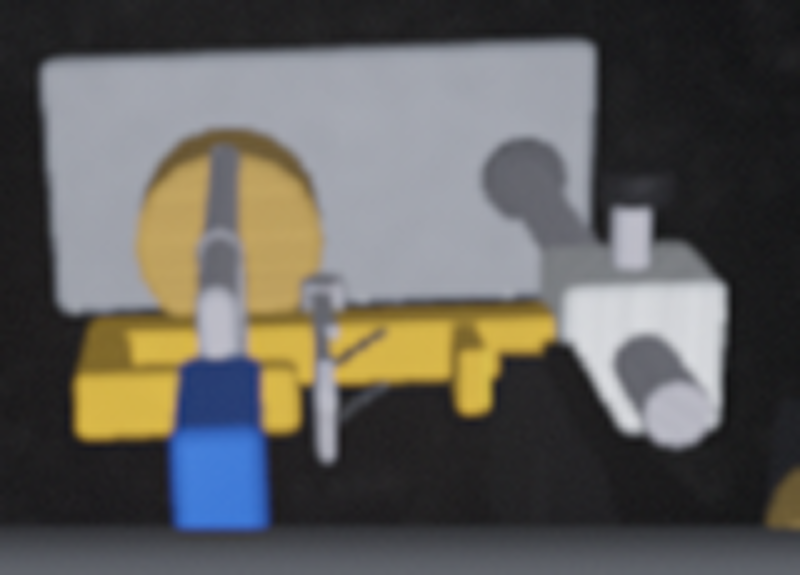

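View pics/c5.png

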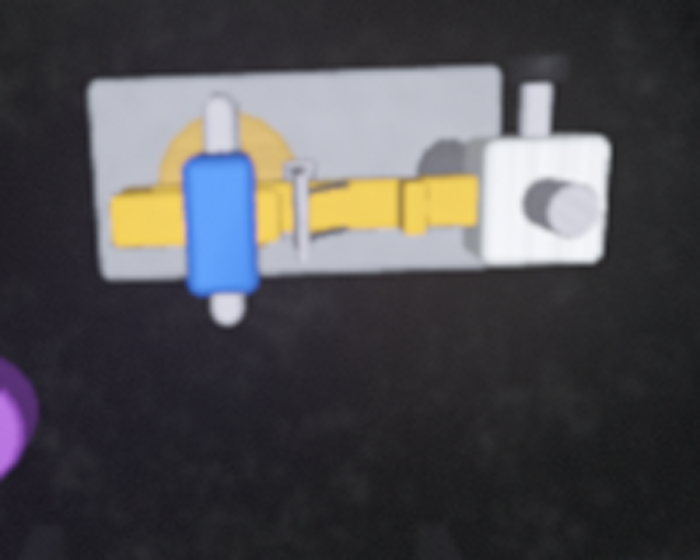

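```bash
cat > m.py <<'E'
from h import *
P=np.load('P3.npy',allow_pickle=True).item()
Q=np.load('P2.npy',allow_pickle=True).item()
g=lambda a,b,z: onz(P,250+a/3.5,80+b/3.5,z)
q=lambda a,b,z: onz(Q,270+a/5,160+b/5,z)
fl,bl,fr=g(88,82,.012),g(500,66,.012),g(103,280,.012)
a=(bl-fl);yaw=np.arctan2(a[1],a[0]);print('plate',np.linalg.norm(a),np.linalg.norm(fr-fl),np.degrees(yaw))
fl2,bl2=q(42,60,.012),q(597,42,.012);a2=bl2-fl2;print('plate2',np.linalg.norm(a2),np.degrees(np.arctan2(a2[1],a2[0])),fl-fl2,bl-bl2)
post=g(573,212,.18);print('post',post,q(677,414,.18))
ex=np.array([np.cos(yaw),np.sin(yaw),0]);ey=np.array([-ex[1],ex[0],0])
O=post-.088*ex;O[2]=0
S=lambda X:np.array([(X-O)@ex,(X-O)@ey,X[2]]).round(4)
print('O',O, 'corners',S(fl),S(bl),S(fr))
gt=(g(184,158,.218)+g(250,153,.218)+g(258,295,.218)+g(193,297,.218))/4
print('grip',gt,S(gt)); b=g(258,295,.218)-g(250,153,.218);b1=g(193,297,.218)-g(184,158,.218);print('gripyaw',np.degrees(np.arctan2(-b[0],b[1]))-180, np.degrees(np.arctan2(b[1],b[0])),np.degrees(np.arctan2(b1[1],b1[0])))
# nose
print('nose tip v3',S(g(280,188,.168)),S(g(282,242,.168)),'front',S(g(111,195,.168)),S(g(116,247,.168)))
print('nose tip v2',S(q(298,372,.168)),S(q(298,432,.160)),'front',S(q(74,437,.16)))
print('keeper top v3',S(g(303,175,.173)),S(g(303,260,.173)),'v2',S(q(326,462,.173)))
print('bar/top rod ends v3',S(g(220,100,.142+.04)),S(g(228,322,.142+.04)))
E
python3 m.py
```

```text
plate 0.1628285610373729 0.07888446566296071 7.771945306405016
plate2 0.16358572312539188 7.397323348489155 [-0.00021538 -0.00167871  0.        ] [-0.00110676 -0.00072087  0.        ]
post [ 0.58845303 -0.16228585  0.18      ] [ 0.5885486  -0.16174922  0.18      ]
O [ 0.50126138 -0.17418613  0.        ] corners [-0.0537  0.0396  0.012 ] [0.1091 0.0396 0.012 ] [-0.0536 -0.0393  0.012 ]
grip [ 0.50156861 -0.1703488   0.218     ] [0.0008 0.0038 0.218 ]
gripyaw -350.85046841010274 -80.85046841010269 -81.3861122620085
nose tip v3 [0.0154 0.0077 0.168 ] [ 0.0156 -0.0063  0.168 ] front [-0.0285  0.0075  0.168 ] [-0.0282 -0.006   0.168 ]
nose tip v2 [0.0156 0.0069 0.168 ] [ 0.0154 -0.0101  0.16  ] front [-0.0314 -0.0094  0.16  ]
keeper top v3 [0.0212 0.0111 0.173 ] [ 0.0208 -0.0105  0.173 ] v2 [ 0.0205 -0.0106  0.173 ]
bar/top rod ends v3 [0.001 0.03  0.182] [ 0.0008 -0.0243  0.182 ]
```

```bash
python3 - <<'E'
from h import *
plan([.5016,-.1703,.295],98.5,5,w=.036)
E
```

```text
[0.036, np.float64(0.0105), np.float64(-0.0006), np.float64(0.011), np.float64(-0.01), np.float64(-0.02), np.float64(-0.54)]
[0.036, np.float64(0.0105), np.float64(-0.0005), np.float64(0.011), np.float64(-0.01), np.float64(-0.02), np.float64(-0.54)]
[0.036, np.float64(0.0105), np.float64(-0.0004), np.float64(0.011), np.float64(-0.01), np.float64(-0.02), np.float64(-0.54)]
[0.036, np.float64(0.0105), np.float64(-0.0003), np.float64(0.011), np.float64(-0.01), np.float64(-0.02), np.float64(-0.54)]
[0.036, np.float64(0.0105), np.float64(-0.0002), np.float64(0.011), np.float64(-0.01), np.float64(-0.02), np.float64(-0.54)]
```

Call:
{"op": "move_arm", "data": {"moves": [[[0.036, 0.0105, -0.0004, 0.011, 0, 0, -0.54], [0.036, 0.0105, -0.0004, 0.011, 0, 0, -0.54], [0.036, 0.0105, -0.0004, 0.011, 0, 0, -0.54], [0.036, 0.0105, -0.0004, 0.011, 0, 0, -0.54], [0.036, 0.0105, -0.0004, 0.011, 0, 0, -0.54], [0.036, 0, 0, 0, 0, 0, 0], [0.036, 0, 0, 0, 0, 0, 0], [0.036, 0, 0, 0, 0, 0, 0]]]}}

```text
time_s: 3.6
tool_pos: [0.5025, -0.1722, 0.2961]
tcp_rot: [3.14, 0.001, 1.718]
ft_force: [0.3, 0.6, -0.3]
width: 0.414
```

```bash
python3 - <<'E'
from h import *
s=telemetry.state();print(s['time_s'],s['tool_pos'],s['tcp_rot'],np.abs(s['joint_vel']).max())
P=camera_params('wrist')
save(grab_frame('wrist'),'wrist4.png')
for X in ([.5016,-.1703,.218],[.5016,-.1703,.182]):print(proj(P,X))
plan([.5016,-.1703,.255],98.5,4,w=.036)
E
```

```text
3.6 [ 0.50247102 -0.17220704  0.29610008] [3.14019917e+00 1.23771695e-03 1.71809782e+00] 0.01126273564216867
[316.03544853 236.78314075]
[316.25656958 216.67416366]
[0.036, np.float64(0.0006), np.float64(-0.0001), np.float64(0.0103), np.float64(0.02), np.float64(0.02), np.float64(-0.02)]
[0.036, np.float64(0.0006), np.float64(-0.0001), np.float64(0.0103), np.float64(0.02), np.float64(0.02), np.float64(-0.02)]
[0.036, np.float64(0.0006), np.float64(-0.0001), np.float64(0.0103), np.float64(0.02), np.float64(0.02), np.float64(-0.02)]
[0.036, np.float64(0.0006), np.float64(-0.0001), np.float64(0.0103), np.float64(0.02), np.float64(0.02), np.float64(-0.02)]
```

View pics/wrist4.png

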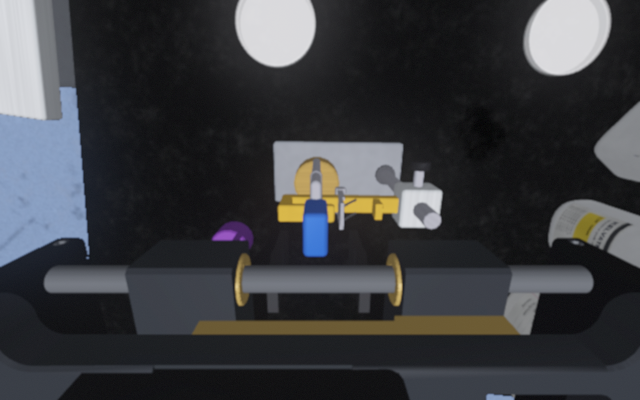

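Call:
{"op": "move_arm", "data": {"moves": [[[0.036, 0.0005, -0.0002, 0.01, 0, 0, 0], [0.036, 0.0005, -0.0002, 0.01, 0, 0, 0], [0.036, 0.0005, -0.0001, 0.01, 0, 0, 0], [0.036, 0.0005, 0, 0.006, 0, 0, 0], [0.036, 0, 0, 0.0045, 0, 0, 0], [0.036, 0, 0, 0, 0, 0, 0], [0.036, 0, 0, 0, 0, 0, 0]]]}}

```text
time_s: 4.35
tool_pos: [0.5013, -0.1705, 0.2547]
tcp_rot: [3.142, 0.0, 1.717]
ft_force: [-0.3, 0.3, -0.3]
width: 0.411
```

```bash
python3 - <<'E'
from h import *
s=telemetry.state();print(s['time_s'],s['tool_pos'],s['tcp_rot'],s['ft_force'])
P=camera_params('wrist')
I=grab_frame('wrist')
cv2.imwrite('pics/c6.png',cv2.resize(I[100:300,220:420,::-1],None,fx=3,fy=3,interpolation=cv2.INTER_CUBIC))
E
```

```text
4.35 [ 0.50127587 -0.17054648  0.25472116] [3.14151939e+00 7.86436866e-05 1.71731795e+00] [-0.30750818  0.3466216  -0.3118726 ]
```

View pics/c6.png

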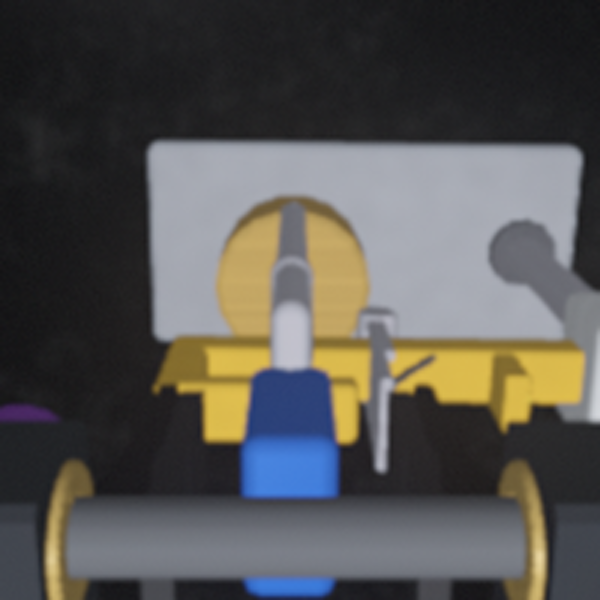

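Call:
{"op": "move_arm", "data": {"moves": [[[0.03, 0, 0, 0, 0, 0, 0], [0.024, 0, 0, 0, 0, 0, 0], [0.02, 0, 0, 0, 0, 0, 0], [0.018, 0, 0, 0, 0, 0, 0], [0.016, 0, 0, 0, 0, 0, 0], [0.014, 0, 0, 0, 0, 0, 0], [0.012, 0, 0, 0, 0, 0, 0]]], "newtons": 5}}

```text
time_s: 5.1
tool_pos: [0.5008, -0.1704, 0.2548]
tcp_rot: [-3.141, -0.0, 1.718]
ft_force: [-0.7, 0.7, 0.6]
width: 0.184
```

Call:
{"op": "move_arm", "data": {"moves": [[[0.01, 0, 0, 0, 0, 0, 0], [0.01, 0, 0, 0, 0, 0, 0], [0.01, 0, 0, 0, 0, 0, 0]]], "newtons": 30}}

```text
time_s: 5.4
tool_pos: [0.5008, -0.1704, 0.2548]
tcp_rot: [-3.141, -0.0, 1.718]
ft_force: [-2.0, -0.9, 1.7]
width: 0.183
```

```bash
python3 - <<'E'
from h import *
s=telemetry.state();print(s['time_s'],s['tool_pos'],s['tcp_rot'],s['ft_force'],s['ft_torque'],s['width']*87)
I=grab_frame('wrist')
cv2.imwrite('pics/c7.png',cv2.resize(I[100:300,220:420,::-1],None,fx=3,fy=3,interpolation=cv2.INTER_CUBIC))
E
```

```text
5.4 [ 0.50079824 -0.17043293  0.2547627 ] [-3.14069477e+00 -1.32989325e-04  1.71751678e+00] [-2.03509919 -0.88186045  1.72478657] [-0.21458941  0.54082327 -0.0058789 ] 15.903580877656026
```

View pics/c7.png

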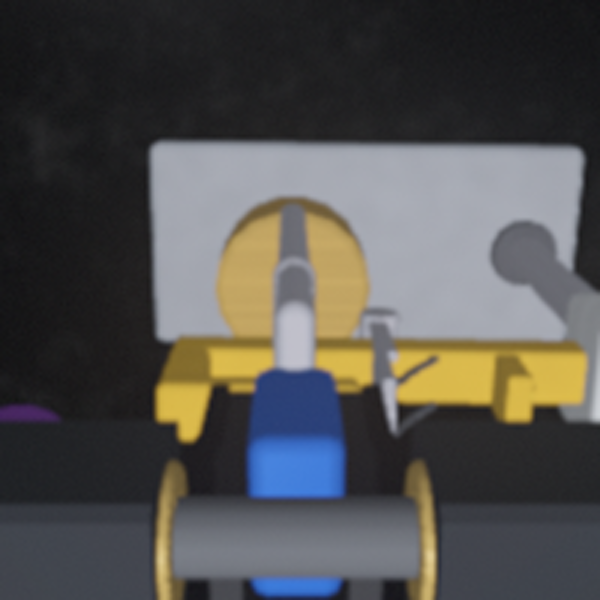

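Call:
{"op": "move_arm", "data": {"moves": [[[0.01, 0, 0, -0.0007, 0, 0, 0], [0.01, 0, 0, -0.0007, 0, 0, 0], [0.01, 0, 0, -0.0006, 0, 0, 0], [0.01, 0, 0, 0, 0, 0, 0], [0.01, 0, 0, 0, 0, 0, 0]]]}}

```text
time_s: 5.95
tool_pos: [0.5012, -0.1703, 0.2565]
tcp_rot: [-3.142, -0.0, 1.717]
ft_force: [-0.6, 0.1, -4.2]
width: 0.183
```

```bash
python3 - <<'E'
from h import *
s=telemetry.state();print(s['time_s'],s['tool_pos'],s['tcp_rot'],s['ft_force'],s['ft_torque'],s['width']*87)
E
```

```text
5.95 [ 0.50116878 -0.17033712  0.25652326] [-3.14152994e+00 -3.01742207e-04  1.71730248e+00] [-0.64127001  0.10238573 -4.19716188] [-0.09124405  0.03241039  0.01355544] 15.949568613593318
```

Call:
{"op": "move_arm", "data": {"moves": [[[0.01, 0, 0.002, 0, 0, 0, 0], [0.01, 0, 0.003, 0, 0, 0, 0], [0.01, 0, 0.003, 0, 0, 0, 0], [0.01, 0, 0.003, 0, 0, 0, 0], [0.01, 0, 0.002, 0, 0, 0, 0], [0.01, 0, 0, 0, 0, 0, 0], [0.01, 0, 0, 0, 0, 0, 0]]]}}

```text
time_s: 6.65
tool_pos: [0.514, -0.1685, 0.2567]
tcp_rot: [3.142, -0.0, 1.717]
ft_force: [0.1, 0.1, -3.1]
width: 0.182
```

Call:
{"op": "move_arm", "data": {"moves": [[[0.01, 0, 0.001, 0, 0, 0, 0], [0.01, 0, 0.001, 0, 0, 0, 0], [0.01, 0, 0.001, 0, 0, 0, 0], [0.01, 0, 0, 0, 0, 0, 0], [0.01, 0, 0, 0, 0, 0, 0]]]}}

```text
time_s: 7.15
tool_pos: [0.5167, -0.168, 0.2568]
tcp_rot: [-3.141, -0.0, 1.717]
ft_force: [-1.6, 0.8, -2.5]
width: 0.185
```

Call:
{"op": "move_arm", "data": {"moves": [[[0.01, 0, 0.001, 0, 0, 0, 0], [0.01, 0, 0.001, 0, 0, 0, 0], [0.01, 0, 0.001, 0, 0, 0, 0], [0.01, 0, 0, 0, 0, 0, 0], [0.01, 0, 0, 0, 0, 0, 0]]]}}

```text
time_s: 7.65
tool_pos: [0.5199, -0.1676, 0.2566]
tcp_rot: [-3.141, -0.0, 1.717]
ft_force: [-2.5, -0.3, -3.4]
width: 0.183
```

```bash
python3 - <<'E'
from h import *
s=telemetry.state();print(s['time_s'],s['tool_pos'],s['tcp_rot'],s['ft_force'],s['ft_torque'],s['width']*87)
I=grab_frame('wrist')
cv2.imwrite('pics/c8.png',cv2.resize(I[100:300,220:420,::-1],None,fx=3,fy=3,interpolation=cv2.INTER_CUBIC))
E
```

```text
7.65 [ 0.51988821 -0.16757237  0.25664016] [-3.14133269e+00 -1.50084416e-04  1.71749169e+00] [-2.45821407 -0.29500849 -3.35878721] [-0.11259042  0.59459116 -0.02283995] 15.913083126745848
```

View pics/c8.png

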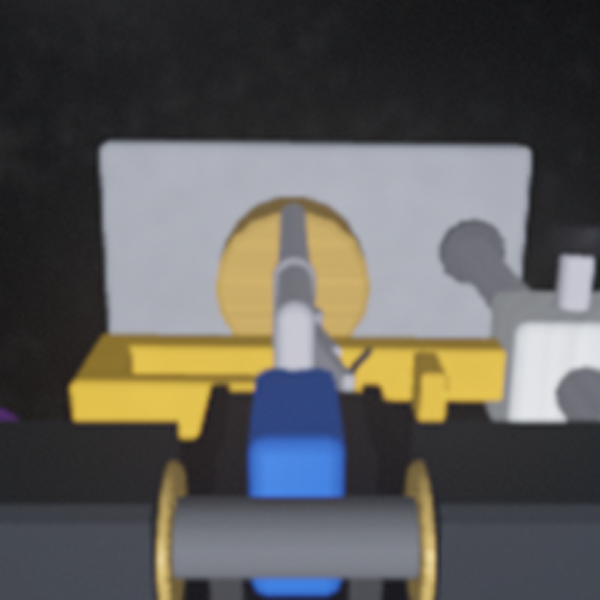

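Call:
{"op": "move_arm", "data": {"moves": [[[0.01, 0, 0.0007, 0, 0, 0, 0], [0.01, 0, 0.0008, 0, 0, 0, 0], [0.01, 0, 0, 0, 0, 0, 0], [0.01, 0, 0, 0, 0, 0, 0], [0.01, 0, 0, 0, 0, 0, 0]]]}}

```text
time_s: 8.2
tool_pos: [0.5212, -0.1674, 0.2566]
tcp_rot: [-3.141, -0.0, 1.717]
ft_force: [-2.2, -1.3, -4.8]
width: 0.181
```

```bash
python3 - <<'E'
from h import *
s=telemetry.state();print(s['time_s'],s['tool_pos'],s['ft_force'],s['ft_torque'])
E
```

```text
8.2 [ 0.52124394 -0.16738615  0.25656509] [-2.20983464 -1.25907688 -4.79749326] [-0.18845398  0.71651734 -0.08002729]
```

Call:
{"op": "move_arm", "data": {"moves": [[[0.01, 0, 0.0007, 0, 0, 0, 0], [0.01, 0, 0, 0, 0, 0, 0], [0.01, 0, 0, 0, 0, 0, 0]]]}}

```text
time_s: 8.5
tool_pos: [0.5221, -0.1672, 0.2567]
tcp_rot: [-3.142, -0.0, 1.717]
ft_force: [-2.2, -0.4, -4.9]
width: 0.183
```

```bash
python3 - <<'E'
from h import *
s=telemetry.state();print(s['time_s'],s['tool_pos'],s['ft_force'],s['ft_torque'])
E
```

```text
8.5 [ 0.52209056 -0.1672369   0.25673904] [-2.18665667 -0.37781931 -4.85026805] [-0.17081578  0.76076395 -0.03313596]
```

Call:
{"op": "move_arm", "data": {"moves": [[[0.01, 0, 0.0007, 0, 0, 0, 0], [0.01, 0, 0, 0, 0, 0, 0], [0.01, 0, 0, 0, 0, 0, 0]]]}}

```text
time_s: 8.8
tool_pos: [0.5228, -0.1671, 0.2567]
tcp_rot: [-3.142, -0.0, 1.717]
ft_force: [-3.7, 0.3, -5.2]
width: 0.182
```

```bash
python3 - <<'E'
from h import *
s=telemetry.state();print(s['time_s'],s['tool_pos'],s['ft_force'],s['ft_torque'])
E
```

```text
8.8 [ 0.5227952  -0.16714009  0.25674822] [-3.69896587  0.31680243 -5.17050266] [-0.17280809  0.6790246  -0.03227726]
```

Call:
{"op": "move_arm", "data": {"moves": [[[0.01, 0, 0.0006, 0, 0, 0, 0], [0.01, 0, 0, 0, 0, 0, 0], [0.01, 0, 0, 0, 0, 0, 0]]]}}

```text
time_s: 9.1
tool_pos: [0.5234, -0.1671, 0.2568]
tcp_rot: [-3.142, -0.0, 1.717]
ft_force: [-2.6, 0.2, -4.3]
width: 0.184
```

```bash
python3 - <<'E'
from h import *
s=telemetry.state();print(s['time_s'],s['tool_pos'],s['ft_force'],s['ft_torque'])
I=grab_frame('wrist')
cv2.imwrite('pics/c9.png',cv2.resize(I[150:250,270:370,::-1],None,fx=6,fy=6,interpolation=cv2.INTER_CUBIC))
E
```

```text
9.1 [ 0.52338905 -0.16708873  0.25675143] [-2.64998973  0.16620906 -4.29698601] [-0.08944028  0.7286352   0.05145544]
```

View pics/c9.png

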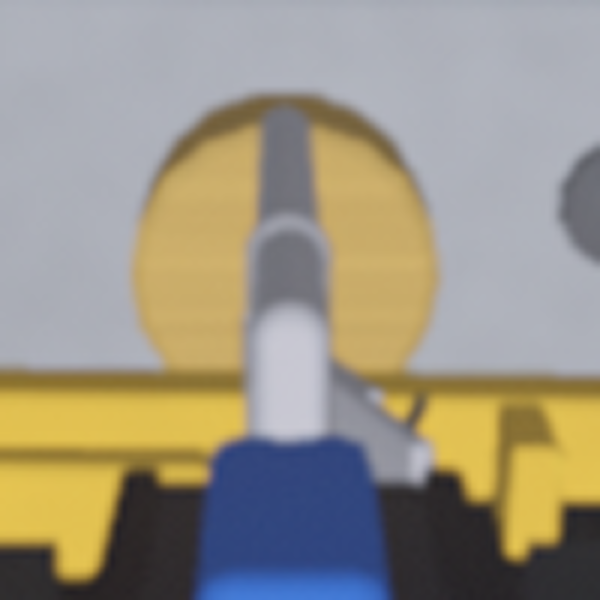

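Call:
{"op": "move_arm", "data": {"moves": [[[0.01, 0, 0.0005, 0, 0, 0, 0], [0.01, 0, 0, 0, 0, 0, 0]]]}}

```text
time_s: 9.35
tool_pos: [0.5237, -0.167, 0.2567]
tcp_rot: [-3.141, -0.0, 1.718]
ft_force: [-3.3, -0.6, -4.7]
width: 0.182
```

```bash
python3 - <<'E'
from h import *
for i in range(3):
  s=telemetry.state();print(s['time_s'],s['tool_pos'],s['ft_force'],s['ft_torque']);grab_frame('top')
E
```

```text
9.35 [ 0.52367935 -0.16704464  0.25672537] [-3.25354794 -0.6221311  -4.65343782] [-0.14464855  0.90500907  0.01588503]
9.4 [ 0.52365448 -0.16703153  0.25670662] [-3.98361511  0.00617538 -4.65959491] [-0.19032939  0.90027397 -0.01560356]
9.45 [ 0.52368007 -0.16704219  0.25671492] [-3.32414548 -0.32976737 -4.73266315] [-0.1083114   0.85555964 -0.03425885]
```

Call:
{"op": "move_arm", "data": {"moves": [[[0.01, 0, -0.0003, 0, 0, 0, 0], [0.01, 0, 0, -0.002, 0, 0, 0], [0.01, 0, 0, -0.003, 0, 0, 0], [0.01, 0, 0, -0.003, 0, 0, 0], [0.01, 0, 0, 0, 0, 0, 0]]]}}

```text
time_s: 10.0
tool_pos: [0.5245, -0.1673, 0.2657]
tcp_rot: [3.139, 0.001, 1.717]
ft_force: [-1.5, 1.2, -1.5]
width: 0.175
```

```bash
python3 - <<'E'
from h import *
for i in range(2):
  s=telemetry.state();print(s['time_s'],s['tool_pos'],s['ft_force'],s['ft_torque']);I=grab_frame('wrist')
cv2.imwrite('pics/c10.png',cv2.resize(I[150:250,270:370,::-1],None,fx=6,fy=6,interpolation=cv2.INTER_CUBIC))
E
```

```text
10.0 [ 0.52447893 -0.16733177  0.26568221] [-1.46127824  1.2093949  -1.46155216] [-0.03992595  0.40352075 -0.03557721]
10.05 [ 0.52448145 -0.1673047   0.26562527] [-0.72297861  0.69489983 -2.6128675 ] [-0.04682298  0.42271976 -0.03541829]
```

View pics/c10.png

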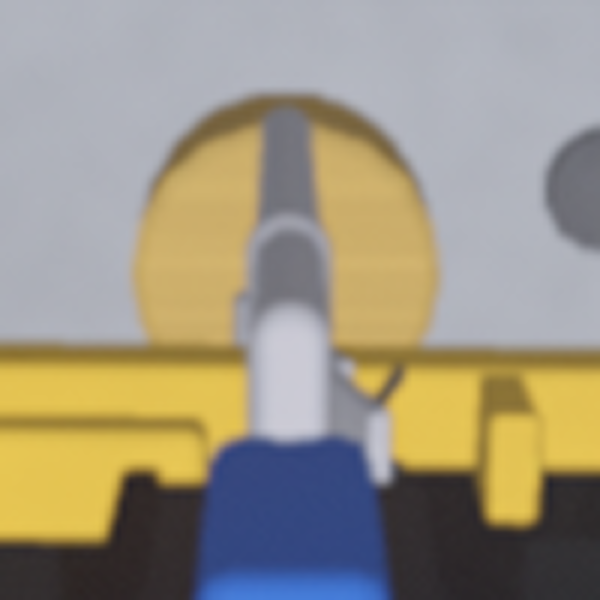

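Call:
{"op": "move_arm", "data": {"moves": [[[0.01, 0, 0, -0.003, 0, 0, 0], [0.01, 0, 0, -0.003, 0, 0, 0], [0.01, 0, 0, -0.003, 0, 0, 0], [0.01, 0, 0, 0, 0, 0, 0]]]}}

```text
time_s: 10.5
tool_pos: [0.524, -0.1672, 0.2743]
tcp_rot: [3.14, 0.0, 1.717]
ft_force: [-1.1, 0.4, -3.1]
width: 0.187
```

Call:
{"op": "move_arm", "data": {"moves": [[[0.01, 0, 0, -0.003, 0, 0, 0], [0.01, 0, 0, -0.004, 0, 0, 0], [0.01, 0, 0, -0.004, 0, 0, 0], [0.01, 0, 0, -0.004, 0, 0, 0], [0.01, 0, 0, -0.003, 0, 0, 0], [0.01, 0, 0, 0, 0, 0, 0], [0.01, 0, 0, 0, 0, 0, 0]]]}}

```text
time_s: 11.2
tool_pos: [0.5237, -0.1671, 0.2919]
tcp_rot: [3.141, 0.0, 1.717]
ft_force: [0.3, -0.3, -4.2]
width: 0.183
```

```bash
python3 - <<'E'
from h import *
s=telemetry.state();print(s['time_s'],s['tool_pos'],s['tcp_rot'],s['ft_force'],s['ft_torque']);I=grab_frame('wrist')
cv2.imwrite('pics/c11.png',cv2.resize(I[100:300,220:420,::-1],None,fx=3,fy=3,interpolation=cv2.INTER_CUBIC))
E
```

```text
11.2 [ 0.52369528 -0.1671197   0.29187848] [3.14116937e+00 2.05255142e-04 1.71732732e+00] [ 0.3193676  -0.3025255  -4.19923864] [-0.04493333  0.01695182 -0.00913789]
```

View pics/c11.png

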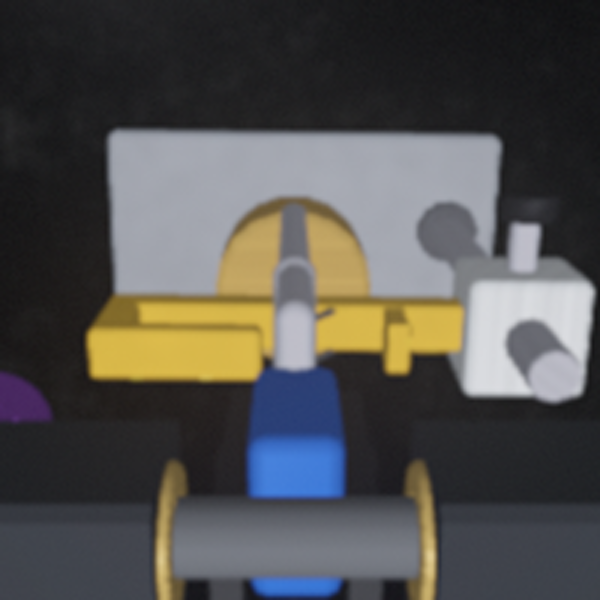

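Call:
{"op": "move_arm", "data": {"moves": [[[0.01, 0, -0.004, 0, 0, 0, 0], [0.01, 0.0001, -0.008, 0, 0, 0, 0], [0.01, 0.0001, -0.01, 0, 0, 0, 0], [0.01, 0.0002, -0.013, 0, 0, 0, 0], [0.01, 0.0002, -0.013, 0, 0, 0, 0], [0.01, 0.0002, -0.013, 0, 0, 0, 0], [0.01, 0.0002, -0.013, 0, 0, 0, 0], [0.01, 0.0002, -0.012, 0, 0, 0, 0], [0.01, 0.0001, -0.009, 0, 0, 0, 0], [0.01, 0, 0, 0, 0, 0, 0]]]}}

```text
time_s: 12.25
tool_pos: [0.428, -0.1795, 0.2917]
tcp_rot: [-3.141, -0.001, 1.716]
ft_force: [-0.5, -0.4, -4.6]
width: 0.185
```

```bash
python3 - <<'E'
from h import *
s=telemetry.state();print(s['time_s'],s['tool_pos'],s['tcp_rot'],s['ft_force'],s['ft_torque'],s['width'])
I=grab_frame('wrist');save(I,'wrist12.png')
plan([.45,-.02,.31],98.4,5,w=.01)
plan([.485,.215,.31],98.4,7,w=.01,frm=([.45,-.02,.31],[np.pi,0,np.radians(98.4)]))
E
```

```text
12.25 [ 0.42799921 -0.17953106  0.29173381] [-3.14058523e+00 -9.63258469e-04  1.71621865e+00] [-0.49371325 -0.39611202 -4.61923153] [-0.13843156  0.17475765  0.00179651] 0.1846490885913954
[0.01, np.float64(0.031), np.float64(0.0088), np.float64(-0.0036), np.float64(0.01), np.float64(0.0), np.float64(-0.01)]
[0.01, np.float64(0.031), np.float64(0.0088), np.float64(-0.0036), np.float64(0.01), np.float64(0.0), np.float64(-0.01)]
[0.01, np.float64(0.031), np.float64(0.0088), np.float64(-0.0036), np.float64(0.01), np.float64(0.0), np.float64(-0.01)]
[0.01, np.float64(0.031), np.float64(0.0088), np.float64(-0.0036), np.float64(0.01), np.float64(0.0), np.float64(-0.01)]
[0.01, np.float64(0.031), np.float64(0.0088), np.float64(-0.0036), np.float64(0.01), np.float64(0.0), np.float64(-0.01)]
[0.01, np.float64(0.0325), np.float64(0.0099), np.float64(0.0), np.float64(0.0), np.float64(0.0), np.float64(0.0)]
[0.01, np.float64(0.0325), np.float64(0.0099), np.float64(0.0), np.float64(0.0), np.float64(0.0), np.float64(0.0)]
[0.01, np.float64(0.0325), np.float64(0.0099), np.float64(0.0), np.float64(0.0), np.float64(0.0), np.float64(0.0)]
[0.01, np.float64(0.0325), np.float64(0.0099), np.float64(0.0), np.float64(0.0), np.float64(0.0), np.float64(0.0)]
[0.01, np.float64(0.0325), np.float64(0.0099), np.float64(0.0), np.float64(0.0), np.float64(0.0), np.float64(0.0)]
[0.01, np.float64(0.0325), np.float64(0.0099), np.float64(0.0), np.float64(0.0), np.float64(0.0), np.float64(0.0)]
[0.01, np.float64(0.0325), np.float64(0.0099), np.float64(0.0), np.float64(0.0), np.float64(0.0), np.float64(0.0)]
```

View pics/wrist12.png

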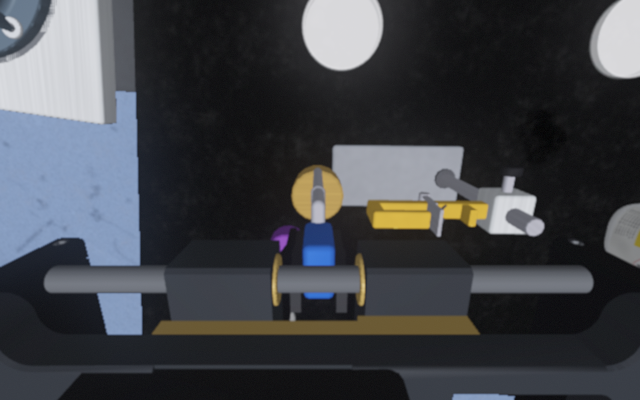

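Call:
{"op": "move_arm", "data": {"moves": [[[0.01, 0.015, 0.004, -0.005, 0, 0, 0], [0.01, 0.031, 0.009, -0.005, 0, 0, 0], [0.01, 0.031, 0.009, -0.004, 0, 0, 0], [0.01, 0.032, 0.009, -0.004, 0, 0, 0], [0.01, 0.032, 0.009, 0, 0, 0, 0], [0.01, 0.032, 0.01, 0, 0, 0, 0], [0.01, 0.032, 0.01, 0, 0, 0, 0], [0.01, 0.032, 0.01, 0, 0, 0, 0], [0.01, 0.032, 0.01, 0, 0, 0, 0], [0.01, 0.032, 0.01, 0, 0, 0, 0]]]}}

```text
time_s: 13.3
tool_pos: [0.4753, 0.133, 0.3099]
tcp_rot: [3.14, -0.0, 1.718]
ft_force: [1.1, 0.0, -3.7]
width: 0.184
```

Call:
{"op": "move_arm", "data": {"moves": [[[0.01, 0.018, 0.01, 0, 0, 0, 0], [0.01, 0.009, 0.005, 0, 0, 0, 0], [0.01, 0, 0, 0, 0, 0, 0], [0.01, 0, 0, 0, 0, 0, 0], [0.01, 0, 0, 0, 0, 0, 0]]]}}

```text
time_s: 13.8
tool_pos: [0.4851, 0.1591, 0.3096]
tcp_rot: [-3.141, 0.0, 1.716]
ft_force: [-0.1, 0.3, -4.7]
width: 0.18
```

```bash
python3 - <<'E'
from h import *
s=telemetry.state();print(s['time_s'],s['tool_pos'],s['tcp_rot'],s['ft_force'],np.abs(s['joint_vel']).max())
P=camera_params('wrist');np.save('P13.npy',P,allow_pickle=True)
I=grab_frame('wrist');save(I,'wrist13.png')
u,v=proj(P,[.495,.24,.018]).astype(int);print(u,v)
cv2.imwrite('pics/c13.png',cv2.resize(I[max(v-60,0):v+60,u-60:u+60,::-1],None,fx=5,fy=5,interpolation=cv2.INTER_CUBIC));print(max(v-60,0),u-60)
E
```

```text
13.8 [0.48514126 0.15909908 0.30958443] [-3.14070049e+00  4.44032757e-04  1.71618009e+00] [-0.06274762  0.28556995 -4.74185691] 0.004372407342827693
334 109
49 274
```

View pics/wrist13.png

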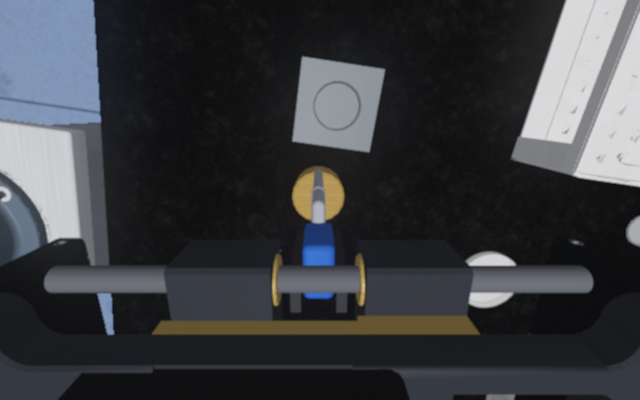

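View pics/c13.png

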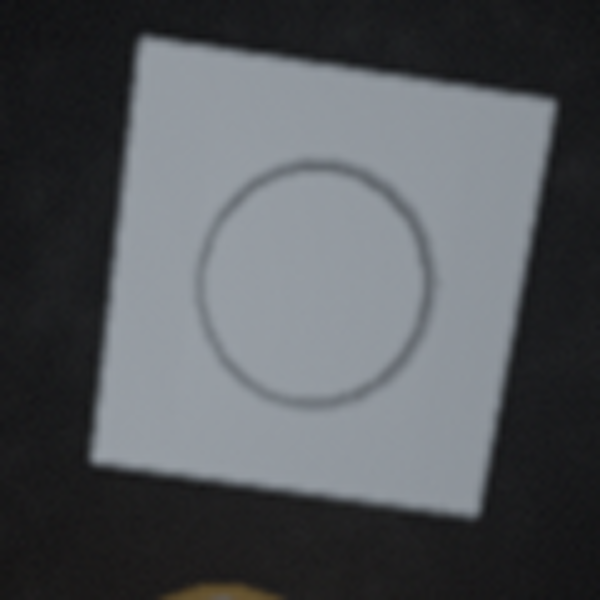

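```bash
python3 - <<'E'
from h import *
P=np.load('P13.npy',allow_pickle=True).item()
g=lambda a,b,z: onz(P,274+a/5,49+b/5,z)
c=[g(*k,.018) for k in [(142,36),(557,99),(480,518),(91,463)]]
for i in range(4): print(np.linalg.norm(c[i]-c[(i+1)%4]).round(4))
print('rest',np.mean(c,0), 'circle', np.mean([g(197,280,.018),g(434,287,.018),g(322,160,.018),g(310,409,.018)],0))
I=cv2.imread('pics/wrist13.png')
cv2.imwrite('pics/c14.png',cv2.resize(I[155:235,280:360],None,fx=7,fy=7,interpolation=cv2.INTER_CUBIC))
E
```

```text
0.1002
0.1011
0.1013
0.101
rest [0.49761957 0.2434982  0.018     ] circle [0.49714782 0.24389007 0.018     ]
```

View pics/c14.png

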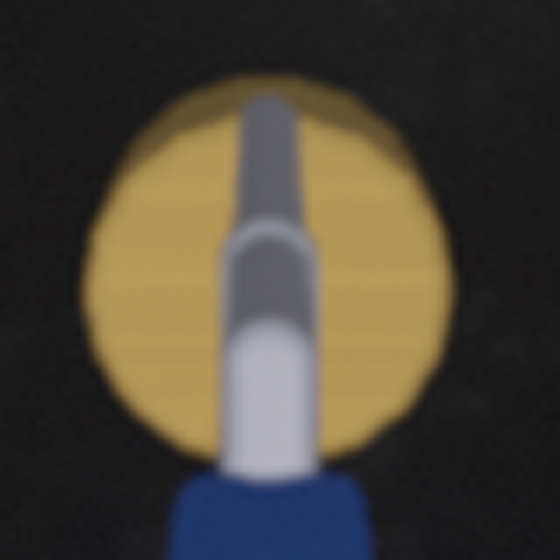

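```bash
python3 - <<'E'
from h import *
P=np.load('P13.npy',allow_pickle=True).item()
g=lambda a,b,z: onz(P,280+a/7,155+b/7,z)
z=.1308
L,R,B,T=g(82,285,z),g(456,285,z),g(269,469,z),g(269,104,z)
c3=np.array([g(*k,z) for k in [(82,285),(456,285),(108,180),(425,180),(130,405),(405,410),(205,458),(335,458)]])
A=np.c_[2*c3[:,:2],np.ones(len(c3))];s=np.linalg.lstsq(A,(c3[:,:2]**2).sum(1),rcond=None)[0]
print(np.linalg.norm(L-R),(L+R)/2,'fit',s[:2],np.sqrt(s[2]+s[0]**2+s[1]**2))
print('tcp',telemetry.state()['tool_pos'])
E
```

```text
0.05089329616831334 [0.48600826 0.1586645  0.1308    ] fit [0.48603028 0.15809432] 0.02585075251594766
tcp [0.48516187 0.15908148 0.30966392]
```

```bash
python3 - <<'E'
from h import *
plan([.4969,.2441,.3096],98.33,4,w=.01)
E
```

```text
[0.01, np.float64(0.0206), np.float64(0.006), np.float64(0.0), np.float64(-0.01), np.float64(0.0), np.float64(-0.0)]
[0.01, np.float64(0.0206), np.float64(0.006), np.float64(0.0), np.float64(-0.01), np.float64(0.0), np.float64(-0.0)]
[0.01, np.float64(0.0206), np.float64(0.006), np.float64(0.0), np.float64(-0.01), np.float64(0.0), np.float64(-0.0)]
[0.01, np.float64(0.0206), np.float64(0.006), np.float64(0.0), np.float64(-0.01), np.float64(0.0), np.float64(-0.0)]
```

Call:
{"op": "move_arm", "data": {"moves": [[[0.01, 0.0154, 0.0045, 0, 0, 0, 0], [0.01, 0.0206, 0.006, 0.005, 0, 0, 0], [0.01, 0.0206, 0.006, 0.01, 0, 0, 0], [0.01, 0.0154, 0.0045, 0.01, 0, 0, 0], [0.01, 0.0104, 0.003, 0.01, 0, 0, 0], [0.01, 0, 0, 0.01, 0, 0, 0], [0.01, 0, 0, 0.01, 0, 0, 0], [0.01, 0, 0, 0, 0, 0, 0], [0.01, 0, 0, 0, 0, 0, 0], [0.01, 0, 0, 0, 0, 0, 0]]]}}

```text
time_s: 14.85
tool_pos: [0.4975, 0.2447, 0.2552]
tcp_rot: [3.141, 0.0, 1.717]
ft_force: [0.2, 0.1, -3.7]
width: 0.178
```

```bash
python3 - <<'E'
from h import *
s=telemetry.state();print(s['time_s'],s['tool_pos'],s['tcp_rot'],s['ft_force'],np.abs(s['joint_vel']).max())
P=camera_params('wrist');np.save('P15.npy',P,allow_pickle=True)
I=grab_frame('wrist');save(I,'wrist15.png')
cv2.imwrite('pics/c15.png',cv2.resize(I[130:250,260:380,::-1],None,fx=5,fy=5,interpolation=cv2.INTER_CUBIC))
E
```

```text
14.85 [0.49751254 0.24473692 0.25518082] [3.14059686e+00 3.64957491e-05 1.71671269e+00] [ 0.17511307  0.12864141 -3.67278402] 0.005721023949173844
```

View pics/c15.png

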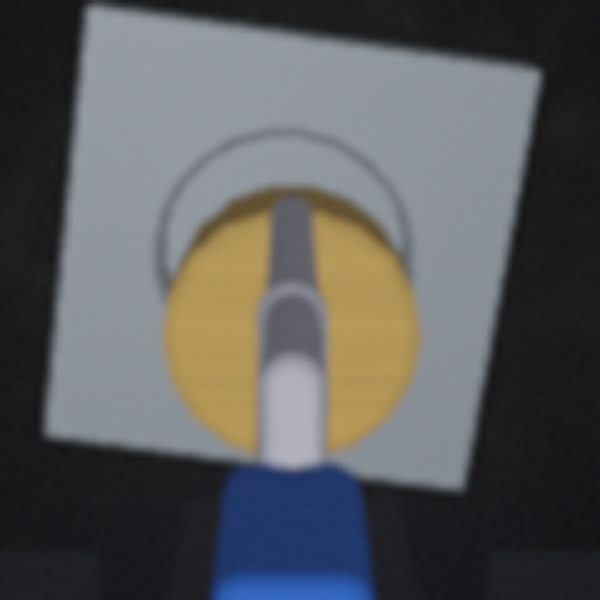

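```bash
python3 - <<'E'
from h import *
P=np.load('P15.npy',allow_pickle=True).item()
g=lambda a,b,z: onz(P,260+a/5,130+b/5,z)
c=[g(*k,.018) for k in [(86,5),(542,70),(465,490),(43,436)]]
for i in range(4): print(np.linalg.norm(c[i]-c[(i+1)%4]).round(4))
print('rest',np.mean(c,0))
I=cv2.imread('pics/wrist15.png');h=cv2.cvtColor(I,cv2.COLOR_BGR2HSV)
m=((h[...,0]>12)&(h[...,0]<28)&(h[...,1]>90)&(h[...,2]>135)).astype(np.uint8)
m[:130]=0;m[230:]=0;m[:,:285]=0;m[:,350:]=0
ys,xs=np.nonzero(m);hull=cv2.convexHull(np.c_[xs,ys])[:,0]
lo=hull[hull[:,1]>185];print(hull.tolist())
z=.0764
X=np.array([onz(P,u,v,z)[:2] for u,v in hull if v>182])
A=np.c_[2*X,np.ones(len(X))];s=np.linalg.lstsq(A,(X**2).sum(1),rcond=None)[0];print('fit',s[:2],np.sqrt(s[2]+s[0]**2+s[1]**2))
L,R=g(164,333,z),g(420,333,z);print((L+R)/2,np.linalg.norm(L-R))
E
```

```text
0.1009
0.1005
0.1013
0.1008
rest [0.49718211 0.2436624  0.018     ]
[[343, 197], [342, 202], [341, 206], [338, 211], [334, 215], [330, 218], [327, 219], [309, 219], [306, 218], [302, 215], [298, 211], [296, 208], [294, 204], [293, 199], [293, 194], [294, 188], [295, 185], [296, 183], [303, 176], [307, 174], [310, 173], [325, 173], [331, 175], [336, 179], [339, 182], [340, 184], [342, 190], [343, 196]]
fit [0.49836648 0.24325505] 0.024119896730451326
[0.49886694 0.24354314 0.0764    ] 0.048815468970300195
```

Call:
{"op": "move_arm", "data": {"moves": [[[0.01, 0, -0.0009, 0.005, 0, 0, 0], [0.01, 0, 0, 0.006, 0, 0, 0], [0.01, 0, 0, 0.004, 0, 0, 0], [0.01, 0, 0, 0.003, 0, 0, 0], [0.01, 0, 0, 0.003, 0, 0, 0], [0.01, 0, 0, 0.002, 0, 0, 0], [0.01, 0, 0, 0, 0, 0, 0]]]}}

```text
time_s: 15.6
tool_pos: [0.4961, 0.245, 0.2314]
tcp_rot: [-3.141, 0.0, 1.717]
ft_force: [-0.5, -1.0, -4.7]
width: 0.18
```

Call:
{"op": "move_arm", "data": {"moves": [[[0.01, 0, 0, 0.002, 0, 0, 0], [0.01, 0, 0, 0.002, 0, 0, 0], [0.01, 0, 0, 0.0015, 0, 0, 0], [0.01, 0, 0, 0, 0, 0, 0]]]}}

```text
time_s: 16.0
tool_pos: [0.4961, 0.245, 0.226]
tcp_rot: [-3.141, 0.0, 1.717]
ft_force: [0.2, -0.1, -4.4]
width: 0.187
```

Call:
{"op": "move_arm", "data": {"moves": [[[0.01, 0, 0, 0.001, 0, 0, 0], [0.01, 0, 0, 0.001, 0, 0, 0], [0.01, 0, 0, 0.0005, 0, 0, 0], [0.01, 0, 0, 0, 0, 0, 0]]]}}

```text
time_s: 16.4
tool_pos: [0.4962, 0.245, 0.2237]
tcp_rot: [-3.141, 0.0, 1.717]
ft_force: [-0.8, -0.4, -4.4]
width: 0.183
```

Call:
{"op": "move_arm", "data": {"moves": [[[0.01, 0, 0, 0.0005, 0, 0, 0], [0.01, 0, 0, 0, 0, 0, 0], [0.01, 0, 0, 0, 0, 0, 0]]]}}

```text
time_s: 16.7
tool_pos: [0.4963, 0.245, 0.2234]
tcp_rot: [3.141, -0.0, 1.717]
ft_force: [-0.5, -0.5, -2.6]
width: 0.181
```

Call:
{"op": "move_arm", "data": {"moves": [[[0.01, 0, 0, 0.0005, 0, 0, 0], [0.01, 0, 0, 0, 0, 0, 0], [0.01, 0, 0, 0, 0, 0, 0]]]}}

```text
time_s: 17.0
tool_pos: [0.4964, 0.245, 0.2233]
tcp_rot: [3.141, 0.0, 1.717]
ft_force: [-0.2, -0.5, 1.2]
width: 0.185
```

Call:
{"op": "move_arm", "data": {"moves": [[[0.016, 0, 0, 0, 0, 0, 0], [0.018, 0, 0, 0, 0, 0, 0], [0.02, 0, 0, 0, 0, 0, 0], [0.024, 0, 0, 0, 0, 0, 0], [0.03, 0, 0, 0, 0, 0, 0], [0.036, 0, 0, 0, 0, 0, 0], [0.04, 0, 0, 0, 0, 0, 0], [0.04, 0, 0, 0, 0, 0, 0]]], "newtons": 5}}

```text
time_s: 17.8
tool_pos: [0.4962, 0.245, 0.2227]
tcp_rot: [3.142, -0.0, 1.717]
ft_force: [-0.1, -0.0, 0.1]
width: 0.441
```

Call:
{"op": "move_arm", "data": {"moves": [[[0.04, 0, 0, -0.005, 0, 0, 0], [0.04, 0, 0, -0.01, 0, 0, 0], [0.04, 0, 0, -0.015, 0, 0, 0], [0.04, 0, 0, -0.02, 0, 0, 0], [0.04, 0, 0, -0.02, 0, 0, 0], [0.04, 0, 0, -0.02, 0, 0, 0], [0.04, -0.02, 0, -0.02, 0, 0, 0], [0.04, -0.03, 0, 0, 0, 0, 0], [0.04, -0.03, 0, 0, 0, 0, 0], [0.04, 0, 0, 0, 0, 0, 0]]]}}

```text
time_s: 18.8
tool_pos: [0.5086, 0.1633, 0.334]
tcp_rot: [3.14, 0.001, 1.714]
ft_force: [0.5, 0.4, 0.1]
width: 0.459
```

```bash
python3 - <<'E'
from h import *
s=telemetry.state();print(s['time_s'],s['tool_pos'],s['ft_force'],s['width'])
P=camera_params('wrist')
I=grab_frame('wrist');save(I,'wrist16.png')
save(grab_frame('top'),'top16.png');save(grab_frame('scene'),'scene16.png')
u,v=proj(P,[.4972,.2437,.1]).astype(int);print(u,v)
r,c0=max(0,v-80),u-80
cv2.imwrite('pics/c16.png',cv2.resize(I[r:r+160,c0:c0+160,::-1],None,fx=3.7,fy=3.7,interpolation=cv2.INTER_CUBIC));print(r,c0)
E
```

```text
18.8 [0.5085847  0.16326011 0.33399843] [0.53389937 0.37165209 0.14240127] 0.45935401985061314
317 106
26 237
```

View pics/c16.png

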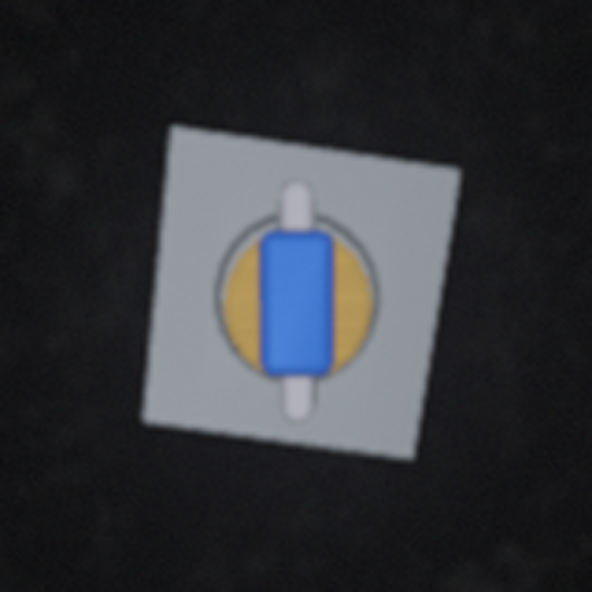

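View pics/scene16.png

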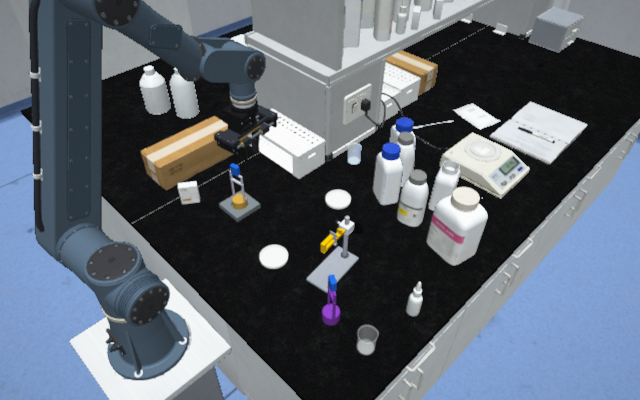

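```bash
python3 -c "
from rig import bot
print(bot.sign_off())"
```

```text
the job is handed in; nothing more can be done
None
```

The brass weight is off the hook and standing upright in the recess of the grey rest. I let go of it and handed the job in at about 19 s; no verdict was reported.

**Identification:** I took the brass weight hung on the yellow hook, grip at about pixel (362, 217) in the top view. The purple look-alike at about (386, 245) was left alone. The hook's unmeasured shift turned out to be about 0 mm.

**Unhooking:** I gripped the blue block, lifted the bar 2 mm off the seat and pushed it back about 23 mm. At that point the force was about 3.5 N and the arm stopped following the command, which I read as the keeper's stop. I then raised the bar 35 mm behind the nose and carried it off over the front. The largest horizontal force I read on the way was about 4 N.

**Setting down:** The weight touched the recess floor with its underside at about 8.6 mm by arm position, against 8 mm nominal. The contact force was about 5 N more than the hanging weight.

**Last checks:** In the wrist picture the weight sits centred in the recess with its grip straight above the foot. In the scene picture the other items look to be where they were; I did not measure their positions. The gripper is clear of everything.

**Disagreement:** Just before lowering, the camera and the arm position differed by 1 to 1.5 mm on where the weight was relative to the rest. I split the difference, which was inside the recess's 3 mm clearance. Individual force readings also scattered by about 1 N.

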